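# Clear the cake tester and hold the dusting stencil over the cake

### The job

The square cake is about to be dusted, but the cake tester still stands in it: pull the tester out, push it down into its narrow upright steel tube until its handle sits on the tube's rim, and let it go. Then pick up the square aluminium stencil by its upright wooden handle, carry it over the things standing on the counter, and finish while still holding it, motionless, about one centimetre above the cake: level, centred on the cake, its edges parallel to the cake's, and touching nothing but the gripper. Neither the stencil nor the gripper or arm may press on the cake, and leave the other things on the counter where they stand.

Things in the scene. Friction and masses are not known exactly. Their poses are not given: they have to be found in the camera images.
- cake: Square brown cake with a cream layer, 90 x 90 mm and 50 mm high, on a square wooden board 140 x 140 x 15 mm that does not move. Origin: centre of the board's underside on the counter. x and y run parallel to the edges of cake and board, z up. At first the tester stands in a 7 mm hole at the centre of the cake, 45 mm deep.
- cake_top (a point): Centre of the cake's upper face (65 mm above the counter), axes as the cake's.
- tester: Cake tester: a thin straight steel rod 6 mm in diameter, its lower 70 mm bare, with a round black handle 14 mm in diameter and 50 mm long on top; 120 mm long in all, about 25 g. Origin: the lower tip of the rod (the same point as tester_tip); z runs up along the rod. It stands upright in the cake with its tip 45 mm below the cake's top, so that the handle spans 90 to 140 mm above the counter. Loose.
- tester_grip (a point): Centre of the tester's round handle, 95 mm above the rod's tip.
- tester_tip (a point): Lower tip of the tester's rod, axes as the tester's.
- tube_mouth (a point): Centre of the mouth of the tester's narrow upright steel tube, 85 mm above the counter. The tube is 17 mm in outer diameter with a 10 mm bore, open at the top, on a dark round foot 60 mm across; it does not move. It stands in a row with a steel tin and a stack of paper cups, in any of the three places. With the tester home, the handle's lower end sits on this rim.
- tube_floor (a point): Centre of the bottom inside the tube, 77 mm below its mouth (the rod is 70 mm long, so its tip ends 7 mm above this point).
- stencil: Dusting stencil lying flat on the counter, about 80 g, loose: square slotted aluminium plate 110 x 110 x 3 mm with an upright wooden handle beside one edge. Origin: centre of the square's underside; x and y parallel to its edges, z up. The handle stands on a tab beyond the middle of the -x edge.
- stencil_grip (a point): Point for grasping on the stencil's upright handle, 67 mm from the square's centre towards its -x and 40 mm above the plate's underside. The handle is a block 12 mm thick along the stencil's x, 36 mm wide along its y, its top 60 mm above the plate's underside. Axes as the stencil's.
- tin: Bystander: closed steel tin, 70 mm across, 119 mm high. Origin under its centre.
- cups: Bystander: stack of upturned paper cups, 74 mm across, 128 mm high. Origin under its centre.
- tumbler: Bystander: glass tumbler, 72 mm across, 100 mm high. Origin under its centre.
- shaker: Bystander: salt shaker, 40 mm across, 72 mm high. Origin under its centre.
- jar: Bystander: amber glass jar with a lid, 72 mm across, 95 mm high. Origin under its centre.
- spoon: Bystander: steel spoon lying on the counter; x along it.
Mind the look-alikes: they are no part of the job. Leave any purple or yellow look-alike of the stencil alone.

How it is judged:
By the outcome, as a careful person would: the job done as asked, in the order asked, and still so for the second after the job is handed in, while the arm keeps its last pose, push and grip.
It also fails if it takes over 69 s, if anything falls off the work surface, if the arm or the gripper's body presses on something with over 40 N, if the wrist force passes 120 N, or if a joint passes its speed limit or range.

### The arm

A 6-joint arm with a two-finger parallel gripper is mounted at the origin on the work surface. World frame = base frame: x ahead of the robot, y to its left, z up, the work surface at z = 0. Lengths are in mm, angles in rad, forces in N, time in s.
With the tool pointing down it reaches from about 300 to 775 mm from the base axis. Payload 14.6 kg.
Tool frame: the origin (TCP) lies on the front face of the gripper's body, between the roots of the fingers; the fingertips stand 97 mm ahead of it and the grasp point (between the pads) lies 78 mm ahead of it; z points along the fingers, y is the line along which they close (so a half turn about z gives the same grasp; the last joint's range is limited). The gripper opens to 94 mm and grips with 3 to 60 N. Pads are 16 mm wide; open, the fingers measure 119 mm over their backs; the gripper's body (75 mm by 177 mm) begins 78 mm behind the grasp point.
Start: joints at [1.139, 0.3, 1.521, -0, 1.321, -0.067], TCP at [196.216, 513.799, 302.646] pointing down, gripper open.
Joint ranges: [-3.03, 3.03], [-0.79, 2.21], [0.23, 2.52], [-1.04, 4.18], [0, 3.07], [-2.55, 2.55]. Speed limits (rad/s): [2.22, 2.22, 2.57, 3.14, 3.14, 3.14].

### API

Orientations are given as [roll, pitch, yaw] about the fixed x, y, z axes, in that order (R = Rz(yaw) Ry(pitch) Rx(roll)).
In Python, from cell import * gives the robot as it stands.
- The arm moves only by the tool carry_out, never from a script. Its arguments are lists of equal length, an entry for each row: "slide": the shift along the world's x, y, z scaled (see below), a list of three; "dr": the turn, a rotation vector about the world's x, y, z scaled (see below), a list of three; "gripper": the opening in per cent of the stroke, from 0 (shut) to 100 (fully open). A call has 1 to 10 rows; each row is the pose to reach, as a shift and turn from the pose commanded when the call began, turning the shorter way round; what a row does not reach only later rows make up. The controller multiplies each number of a shift by 0.25 m and each number of a turn by 360 degrees. A row lasts 1/12 s, in which the tool goes at most 41.7 mm and 7.16 degrees, less where a joint would pass 70% of its speed; a pose out of reach is approached as far as the arm can. A call with a number of a shift or a turn outside -1 to 1 is refused whole. A call with a gripper value outside its range is refused whole. The fingers move at their own pace and stop on an object; "newtons" is the grip in N (left out, the last holds). Time passes only in rows, so rows that repeat a pose let the fingers close. It gives the time, the measured TCP pose, the force, the opening and the grip force at its end, in the units of the state.
- read_state(): the state, without advancing time (a new reading comes with each control period).
- camera(name): name is "side" or "top"; returns the picture (384x512x3 uint8, red, green, blue); there is no depth.
- camera_model(name): a dict with "vfov" (degrees; the focal length in pixels is half the picture's height over the tangent of half this angle, whatever the lens; pixels are square), "cx", "cy" (the principal point, pixels), "R" (3x3) and "t" (3): a world point X has camera coordinates R X + t. Camera axes: x right, y down, z forward; pixel columns grow to the right and rows downward; lengths in mm; the calibration is good to about 2 mm. A picture is of the moment at which its call begins. camera_model takes no time and is no camera call.
- sign_off(): hands the job in; it is judged then, once.
The state is a dict: "clock": time; "joints": joint angles; "qd": joint speeds; "effort": joint torques, N m; "eef_pos": TCP position; "eef_rot": TCP orientation; "wrist_force": force on the tool from outside, world axes, zero at the start; "moment": the same for the moment, N m; "finger_gap": finger opening in mm; "finger_force": force on a finger pad.
Only numpy, scipy, OpenCV 4.12 (cv2) and the standard library are available. Lean on these libraries where they do the work, as an engineer would, in place of code of your own. Each camera call takes 0.05 s, during which the arm holds its last target. There are 200 camera calls.

## Working session

There is one attempt and no reset: what is moved stays moved. The work goes in short steps, Python scripts to look and compute and a tool call to move; the robot and the scene stay as the last step left them, time stands still between calls to the robot, and variables do not carry over. Pictures are saved under pics/ and viewed, at most 10 in all, crops included, and the job is handed in when it is done.

Besides the shell and the picture viewer there is one more tool, called after ">>>" as name(argument=value, ...) on one line, values as JSON. carry_out: Moves the arm, as the interface text tells. Its arguments: {"type":"object","properties":{"slide":{"type":"array","items":{"type":"array","items":{"type":"number","minimum":-1,"maximum":1}}},"dr":{"type":"array","items":{"type":"array","items":{"type":"number","minimum":-1,"maximum":1}}},"gripper":{"type":"array","items":{"type":"number"}},"newtons":{"type":"number"}},"required":["slide","dr","gripper"]}

```bash
ls; mkdir -p pics
python3 - <<'E'
from cell import *
import cv2
for n in("side","top"):
    im=camera(n); cv2.imwrite(f"pics/{n}0.png",im[:,:,::-1]); print(n,camera_model(n))
print(read_state())
E
```

```text
pics
side {'vfov': 52.231130016688006, 'cx': 254.0655808402303, 'cy': 187.46274651878335, 'R': array([[-0.99221688, -0.12364258, -0.01477083],
       [-0.07393532,  0.68042112, -0.72908207],
       [ 0.10019597, -0.72231545, -0.68426687]]), 't': array([546.57403056, 152.36407002, 925.22718956])}
top {'vfov': 42.16395916137755, 'cx': 255.78124180225473, 'cy': 193.0030365949746, 'R': array([[-0.01134484, -0.9996837 ,  0.02244535],
       [-0.98507398,  0.00731776, -0.1719759 ],
       [ 0.17175725, -0.02406137, -0.98484542]]), 't': array([ -66.24880339,  556.89277425, 1395.41995207])}
{'clock': 0.1, 'joints': array([ 1.13942213e+00,  3.00412720e-01,  1.52151003e+00, -1.06517437e-05,
        1.32069998e+00, -6.66135451e-02]), 'qd': array([-1.54761585e-03, -1.42745023e-03, -2.45333135e-03,  1.46045236e-03,
        2.54951319e-04, -2.72996102e-05]), 'effort': array([ 2.20018235e-03, -5.32640290e+01, -3.53287268e+01,  7.10348622e-02,
        2.34081689e-02, -7.52117899e-05]), 'eef_pos': array([196.15496354, 513.69001929, 302.14835816]), 'eef_rot': array([-3.14056417e+00, -5.82716705e-05,  2.77683462e+00]), 'wrist_force': array([ 0.33894119,  0.18659352, -1.07291317]), 'moment': array([0.02166777, 0.02303409, 0.02089252]), 'finger_force': 0.0, 'finger_gap': 94.05666756813663}
```

View pics/side0.png

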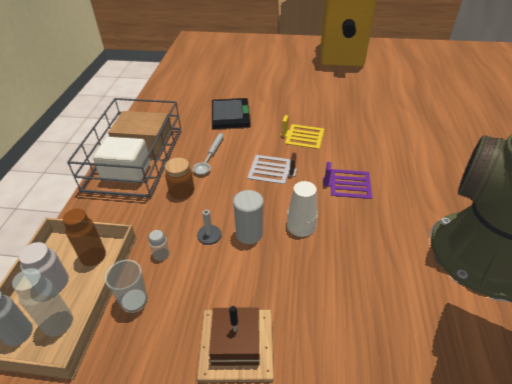

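View pics/top0.png

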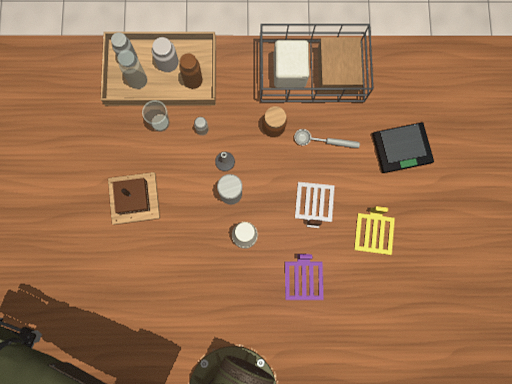

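The side view shows the tester handle at (234,316), cake top around (235,335), tube at (207,222), and silver stencil at (270,168) with its handle at (293,165). In the top view the cake is at (131,196), tube mouth at about (223,154), stencil at (315,203), and its handle at (314,223). I'll zoom in to get precise points.

Run:
```python
import cv2,numpy as np
cr=[("top",100,165,66),("top",200,140,50),("top",285,170,66),("side",192,300,84),("side",185,195,60),("side",240,135,66)]
T=[]
for n,x,y,w in cr:
    im=cv2.imread(f"pics/{n}0.png")[y:y+w,x:x+w]
    w2=im.shape[0]; s=266/w
    c=np.zeros((298,266,3),np.uint8)
    r=cv2.resize(im,(266,int(w2*s)),interpolation=cv2.INTER_CUBIC)
    for k in range(0,w,10):
        p=int((k+.5)*s)
        cv2.line(r,(p,0),(p,5),(0,255,0),1);cv2.line(r,(0,p),(5,p),(0,255,0),1)
        cv2.putText(r,str(x+k),(p-8,15),0,.3,(0,255,0),1);cv2.putText(r,str(y+k),(7,p+3),0,.3,(0,255,0),1)
    c[:r.shape[0]]=r; T.append(c)
cv2.imwrite("pics/m0.png",np.vstack([np.hstack(T[:3]),np.hstack(T[3:])]))
```

```text
(no output)
```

View pics/m0.png

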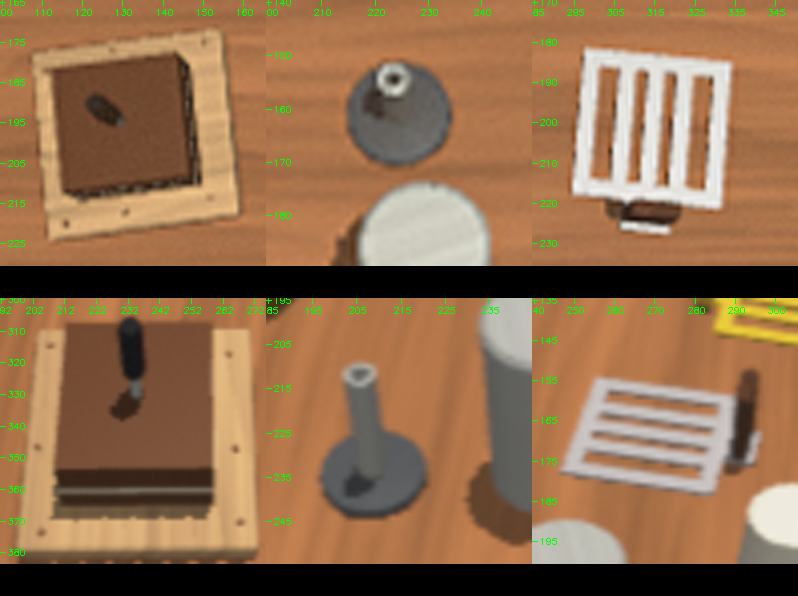

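The crops show clean corners for the board and cake, the tube mouth ring at top (223.2,154.4) and side (205.5,211.9), and the stencil plate corners. Next is a joint fit over both cameras.

```bash
cat > h.py <<'E'
import numpy as np
from cell import camera_model
from scipy.optimize import least_squares
M={n:camera_model(n) for n in("top","side")}
def proj(n,X):
    m=M[n];f=192/np.tan(np.radians(m["vfov"]/2));c=np.atleast_2d(X)@m["R"].T+m["t"]
    return c[:,:2]/c[:,2:]*f+[m["cx"],m["cy"]]
def tri(d):
    r=least_squares(lambda X:np.concatenate([(proj(n,X)-p).ravel() for n,p in d.items()]),[400,100,80])
    return r.x,r.fun
def onz(n,p,z):
    return least_squares(lambda X:(proj(n,[X[0],X[1],z])-p).ravel(),[400,100]).x
E
python3 - <<'E'
from h import *
import cv2
from itertools import product
S={"board":(140,15,dict(top=[(107.7,178.1),(154.6,171.9),(159.05,217.4),(111.9,224.1)],side=[(204.1,309.6),(270.4,309.6),(272.6,378.4),(197.2,379.4)])),
"caketop":(90,65,dict(top=[(112.65,182.1),(144.2,177.7),(146.6,209.9),(114.9,211.6)],side=[(213,307.4),(258.8,307.4),(258.8,353.2),(209.2,353.2)])),
"stencil":(110,3,dict(top=[(297.65,181.2),(334.1,185.1),(331.15,221.1),(294.4,217.4)],side=[(255.6,154.1),(289.9,159.3),(285.1,183.1),(247.2,177.7)]))}
for k,(w,z,d) in S.items():
    for n in d:
        g=np.array([onz(n,p,z) for p in d[n]]);print(k,n,np.round(g).tolist(),"mean",g.mean(0).round(1),"sides",np.linalg.norm(g-np.roll(g,1,0),axis=1).round(1))
        def res(v):
            c,s=np.cos(v[2]),np.sin(v[2]);q=np.array([(-1,-1),(1,-1),(1,1),(-1,1)])*w/2
            P=q@np.array([[c,s],[-s,c]])+v[:2]
            D=np.linalg.norm(g[:,None]-P[None],axis=2)
            return D.min(1)
        best=min((least_squares(res,[*g.mean(0),a]) for a in(-.3,0,.3)),key=lambda r:r.cost)
        print("   fit",best.x.round(3),"res",best.fun.round(1))
print("tube",tri(dict(top=(223.2,154.35),side=(205.5,211.9))),onz("top",(223.2,154.35),85),onz("side",(205.5,211.9),85))
print("tester",onz("top",(122.6,189.3),140),onz("side",(232.5,307.1),140),onz("top",(125.3,191.8),115),onz("side",(233.2,315.9),115))
for n,d in(("top",[(314,212.5+9)]),("side",[(291.9,153.6)])): print("handle top",onz(n,d[0],60))
for nm,n,p,z in(("tin","top",(229.5,183),119),("cups","top",(243.5,230),128),("tin","side",(250,197),119),("cups","side",(304,187),128)):print(nm,onz(n,p,z))
E
```

```text
board top [[610.0, 366.0], [628.0, 228.0], [492.0, 212.0], [473.0, 349.0]] mean [550.8 288.9] sides [138.2 139.2 137.5 137.9]
   fit [5.50647e+02 2.88591e+02 1.27000e-01] res [1.1 0.8 2.5 0.9]
board side [[626.0, 232.0], [490.0, 216.0], [473.0, 351.0], [608.0, 369.0]] mean [549.3 291.9] sides [138.7 137.1 136.5 136.5]
   fit [5.48826e+02 2.92133e+02 1.24000e-01] res [1.  2.5 2.9 1.6]
caketop top [[588.0, 338.0], [600.0, 249.0], [507.0, 239.0], [503.0, 328.0]] mean [549.7 288.5] sides [85.7 90.3 93.7 89.3]
   fit [5.49655e+02 2.88537e+02 9.80000e-02] res [1.9 1.6 2.2 2.6]
caketop side [[599.0, 252.0], [511.0, 242.0], [500.0, 331.0], [587.0, 341.0]] mean [549.2 291.4] sides [89.3 88.7 89.2 87.8]
   fit [5.49202e+02 2.91543e+02 1.18000e-01] res [0.6 0.8 1.1 1.3]
stencil top [[599.0, -199.0], [587.0, -309.0], [478.0, -296.0], [490.0, -187.0]] mean [ 538.4 -247.7] sides [110.4 110.5 109.7 109.9]
   fit [ 5.38401e+02 -2.47655e+02 -1.14000e-01] res [0.2 0.4 0.3 0.3]
stencil side [[584.0, -308.0], [478.0, -294.0], [486.0, -186.0], [595.0, -197.0]] mean [ 535.9 -246.3] sides [111.2 107.1 108.  110.2]
   fit [ 5.35919e+02 -2.46262e+02 -1.00000e-01] res [1.6 3.1 1.  0.9]
tube (array([662.42469749,  21.39364119,  83.29501879]), array([ 0.01658816,  0.31718607, -0.25305624, -0.05774192])) [662.92371039  21.36955634] [661.28104579  23.06710657]
tester [553.20374047 290.52442891] [550.23442792 289.2073938 ] [550.76015335 289.04574095] [549.85641497 291.95888   ]
handle top [ 470.45394423 -236.63456894]
handle top [ 472.81953318 -249.5334737 ]
tin [572.64038605   2.56350461]
cups [441.22212615 -35.20196156]
tin [558.95164231  -3.38900069]
cups [436.99468694 -40.86958492]
```

>>> carry_out(slide=[[0.05, -0.03, 0], [0.15, -0.095, 0], [0.3, -0.19, 0], [0.45, -0.285, 0], [0.6, -0.38, 0], [0.75, -0.475, 0], [0.87, -0.55, 0], [0.95, -0.6, 0], [1, -0.633, 0], [1, -0.633, 0]], dr=[[0, 0, 0], [0, 0, 0], [0, 0, 0], [0, 0, 0], [0, 0, 0], [0, 0, 0], [0, 0, 0], [0, 0, 0], [0, 0, 0], [0, 0, 0]], gripper=[60, 60, 60, 60, 60, 60, 60, 60, 60, 60], newtons=15)

```text
clock: 0.93
eef_pos: [448.0, 354.0, 302.1]
eef_rot: [-3.141, -0.0, 2.774]
wrist_force: [-0.7, 0.4, -1.5]
finger_gap: 56.5
finger_force: 0.0
```

>>> carry_out(slide=[[0.1, -0.06, 0], [0.22, -0.14, 0], [0.34, -0.21, 0], [0.4, -0.25, 0], [0.413, -0.262, 0], [0.413, -0.262, -0.03], [0.413, -0.262, -0.06], [0.413, -0.262, -0.08], [0.413, -0.262, -0.08], [0.413, -0.262, -0.08]], dr=[[0, 0, 0], [0, 0, 0], [0, 0, 0], [0, 0, 0], [0, 0, 0], [0, 0, 0], [0, 0, 0], [0, 0, 0], [0, 0, 0], [0, 0, 0]], gripper=[60, 60, 60, 60, 60, 60, 60, 60, 60, 60])

```text
clock: 1.77
eef_pos: [548.7, 290.8, 282.4]
eef_rot: [-3.141, -0.001, 2.778]
wrist_force: [-0.5, 0.6, 0.4]
finger_gap: 56.0
finger_force: 0.0
```

>>> carry_out(slide=[[0, 0, -0.05], [0, 0, -0.12], [0, 0, -0.19], [0, 0, -0.26], [0, 0, -0.31], [0, 0, -0.34], [0, 0, -0.35], [0, 0, -0.35], [0, 0, -0.35], [0, 0, -0.35]], dr=[[0, 0, 0], [0, 0, 0], [0, 0, 0], [0, 0, 0], [0, 0, 0], [0, 0, 0], [0, 0, 0], [0, 0, 0], [0, 0, 0], [0, 0, 0]], gripper=[60, 60, 60, 60, 60, 60, 60, 50, 40, 30])

```text
clock: 2.6
eef_pos: [549.7, 290.2, 196.1]
eef_rot: [3.14, 0.001, 2.777]
wrist_force: [0.5, -0.9, -0.7]
finger_gap: 39.9
finger_force: 0.0
```

Run:
```python
from h import *
from cell import *
import cv2
T=[]
for n,x,y,w in(("side",190,270,100),("top",90,150,100)):
    im=camera(n)[y:y+100,x:x+w,::-1];T.append(cv2.resize(im,(400,400),interpolation=cv2.INTER_CUBIC))
cv2.imwrite("pics/g1.png",np.hstack(T))
print(read_state()["eef_pos"],read_state()["finger_gap"])
```

```text
[549.63947663 290.15176939 195.92432207] 32.093207252549874
```

View pics/g1.png

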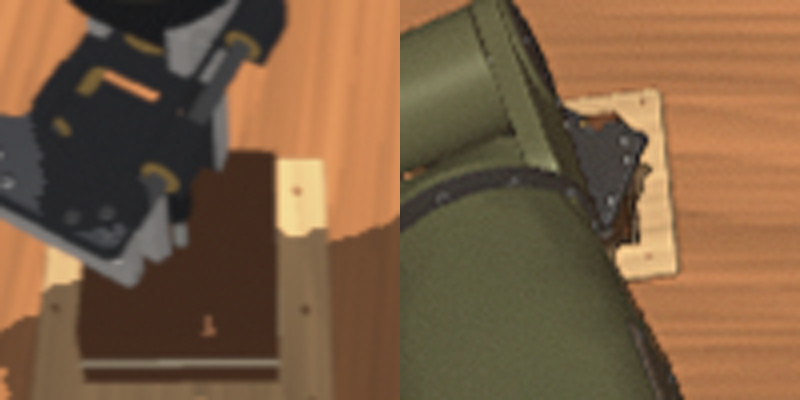

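The gripper hides most of the tester: one finger is in front at about (145,240) in the crop, with the handle just behind it at (185,215). I'll close gently on the handle.

>>> carry_out(slide=[[0, 0, 0], [0, 0, 0], [0, 0, 0], [0, 0, 0], [0, 0, 0], [0, 0, 0], [0, 0, 0], [0, 0, 0], [0, 0, 0], [0, 0, 0]], dr=[[0, 0, 0], [0, 0, 0], [0, 0, 0], [0, 0, 0], [0, 0, 0], [0, 0, 0], [0, 0, 0], [0, 0, 0], [0, 0, 0], [0, 0, 0]], gripper=[28, 25, 22, 19, 17, 15, 13, 10, 5, 5], newtons=8)

```text
clock: 3.53
eef_pos: [549.5, 290.0, 195.1]
eef_rot: [-3.142, -0.0, 2.777]
wrist_force: [0.1, 0.2, 0.0]
finger_gap: 13.0
finger_force: 8.0
```

>>> carry_out(slide=[[0, 0, 0], [0, 0, 0], [0, 0, 0.03], [0, 0, 0.08], [0, 0, 0.14], [0, 0, 0.22], [0, 0, 0.31], [0, 0, 0.4], [0, 0, 0.44], [0, 0, 0.44]], dr=[[0, 0, 0], [0, 0, 0], [0, 0, 0], [0, 0, 0], [0, 0, 0], [0, 0, 0], [0, 0, 0], [0, 0, 0], [0, 0, 0], [0, 0, 0]], gripper=[5, 5, 5, 5, 5, 5, 5, 5, 5, 5], newtons=25)

```text
clock: 4.37
eef_pos: [549.8, 290.2, 308.5]
eef_rot: [3.138, 0.003, 2.777]
wrist_force: [0.3, -0.5, 0.3]
finger_gap: 13.1
finger_force: 25.0
```

>>> carry_out(slide=[[0.02, -0.04, 0], [0.06, -0.13, 0], [0.11, -0.25, 0], [0.16, -0.38, 0], [0.22, -0.51, 0], [0.28, -0.64, 0], [0.33, -0.77, 0], [0.37, -0.87, 0], [0.39, -0.92, 0], [0.39, -0.93, 0]], dr=[[0, 0, 0], [0, 0, 0], [0, 0, 0], [0, 0, 0], [0, 0, 0], [0, 0, 0], [0, 0, 0], [0, 0, 0], [0, 0, 0], [0, 0, 0]], gripper=[5, 5, 5, 5, 5, 5, 5, 5, 5, 5])

```text
clock: 5.2
eef_pos: [647.4, 54.9, 303.4]
eef_rot: [-3.14, -0.002, 2.774]
wrist_force: [0.3, 0.8, 0.1]
finger_gap: 13.7
finger_force: 25.0
```

>>> carry_out(slide=[[0.02, -0.04, 0], [0.04, -0.09, 0], [0.06, -0.13, 0], [0.06, -0.142, -0.01], [0.06, -0.142, -0.03], [0.06, -0.142, -0.05], [0.06, -0.142, -0.06], [0.06, -0.142, -0.06], [0.06, -0.142, -0.06], [0.06, -0.142, -0.06]], dr=[[0, 0, 0], [0, 0, 0], [0, 0, 0], [0, 0, 0], [0, 0, 0], [0, 0, 0], [0, 0, 0], [0, 0, 0], [0, 0, 0], [0, 0, 0]], gripper=[5, 5, 5, 5, 5, 5, 5, 5, 5, 5])

```text
clock: 6.03
eef_pos: [662.0, 22.4, 290.4]
eef_rot: [3.141, 0.0, 2.777]
wrist_force: [-0.5, -0.7, -0.5]
finger_gap: 13.2
finger_force: 25.0
```

Run:
```python
from h import *
from cell import *
import cv2
T=[]
for n,x,y,w in(("side",165,150,80),("top",185,120,80)):
    im=camera(n)[y:y+w,x:x+w,::-1];s=5
    r=cv2.resize(im,(400,400),interpolation=cv2.INTER_CUBIC)
    for k in range(0,w,10):
        p=int((k+.5)*s)
        cv2.putText(r,str(x+k),(p-8,10),0,.3,(0,255,0),1);cv2.putText(r,str(y+k),(2,p+3),0,.3,(0,255,0),1)
    T.append(r)
cv2.imwrite("pics/t1.png",np.hstack(T))
s=read_state();print(s["eef_pos"],s["eef_rot"])
```

```text
[661.98284264  22.21189475 290.46159026] [3.14142597e+00 4.57457532e-04 2.77702690e+00]
```

View pics/t1.png

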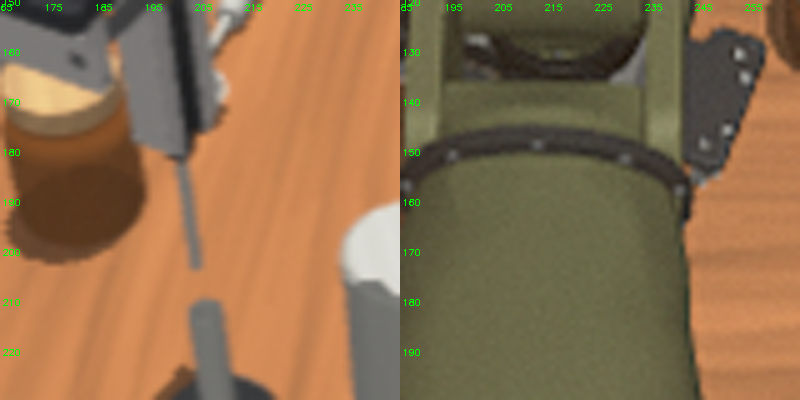

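The side crop shows the rod's tip at about (203.7,202.9) and the tube mouth at (205.6,211). The top view is blocked by the arm.

Run:
```python
from h import *
for P in((662,22,115),(662,22,150),(662,22,85),(662,22,0),(662.4,21.4,85),(667,22,115),(662,27,115)): print(P,proj("side",P)[0].round(1))
from cell import camera
import cv2
im=camera("side").astype(int)
for y in range(185,206): print(y,im[y,196:212].sum(1)//3)
```

```text
(662, 22, 115) [204.  202.5]
(662, 22, 150) [202.4 191.5]
(662, 22, 85) [205.3 211.5]
(662, 22, 0) [208.7 235. ]
(662.4, 21.4, 85) [205.2 211.3]
(667, 22, 115) [201.8 202.4]
(662, 27, 115) [203.5 204.1]
185 [138 142 145 141 128 116 122 136 144 144 145 146 143 141 140 140]
186 [139 143 147 146 136 117 117 131 141 145 145 145 143 141 140 139]
187 [142 145 148 148 139 118 115 126 139 144 146 144 141 140 140 139]
188 [143 147 148 150 142 122 115 125 139 144 146 144 141 140 140 139]
189 [144 147 149 150 145 126 116 122 136 144 145 142 140 140 140 139]
190 [146 148 151 151 144 127 115 123 136 145 144 141 140 139 139 140]
191 [146 148 150 151 147 131 116 119 134 145 143 141 140 140 139 141]
192 [147 149 151 152 145 129 116 119 135 144 142 140 139 139 139 142]
193 [148 150 151 151 147 134 117 116 132 142 141 139 139 139 140 142]
194 [149 151 151 150 146 133 117 117 131 141 140 139 139 139 140 143]
195 [150 151 150 149 143 132 119 115 129 140 140 140 140 140 142 143]
196 [151 151 150 148 142 133 121 115 128 139 140 140 141 140 142 143]
197 [150 150 150 146 141 133 122 115 122 133 139 141 140 141 143 142]
198 [151 150 149 144 140 136 126 116 118 129 139 141 141 141 143 141]
199 [152 150 148 142 141 141 133 116 118 130 140 140 140 142 142 141]
200 [151 149 146 142 141 143 135 117 116 129 140 140 141 142 142 140]
201 [150 148 144 142 142 145 136 119 117 130 140 140 141 143 141 141]
202 [150 147 142 140 143 144 136 120 116 129 140 140 142 142 141 141]
203 [149 146 141 141 143 144 137 125 124 133 141 141 142 142 141 142]
204 [147 144 141 141 144 145 142 140 140 141 141 141 142 141 142 142]
205 [146 142 140 142 144 145 143 142 142 143 141 141 142 140 141 144]
```

>>> carry_out(slide=[[-0.003, 0, -0.02], [-0.003, 0, -0.05], [-0.003, 0, -0.08], [-0.003, 0, -0.1], [-0.003, 0, -0.115], [-0.003, 0, -0.125], [-0.003, 0, -0.135], [-0.003, 0, -0.145], [-0.003, 0, -0.15], [-0.003, 0, -0.15]], dr=[[0, 0, 0], [0, 0, 0], [0, 0, 0], [0, 0, 0], [0, 0, 0], [0, 0, 0], [0, 0, 0], [0, 0, 0], [0, 0, 0], [0, 0, 0]], gripper=[5, 5, 5, 5, 5, 5, 5, 5, 5, 5])

```text
clock: 7.02
eef_pos: [661.2, 22.0, 252.5]
eef_rot: [-3.142, -0.0, 2.777]
wrist_force: [-0.8, -0.2, 0.2]
finger_gap: 13.1
finger_force: 25.0
```

Run:
```python
from h import *
from cell import *
import cv2
x,y,w=180,165,60
im=camera("side")[y:y+w,x:x+w,::-1]
cv2.imwrite("pics/t2.png",cv2.resize(im,(480,480),interpolation=cv2.INTER_CUBIC))
s=read_state();print(s["eef_pos"],s["wrist_force"],s["moment"])
```

```text
[661.23121848  22.05025187 252.66996085] [ 0.38764351  0.33984114 -0.19677147] [-0.0050771  -0.0118259  -0.01653712]
```

View pics/t2.png

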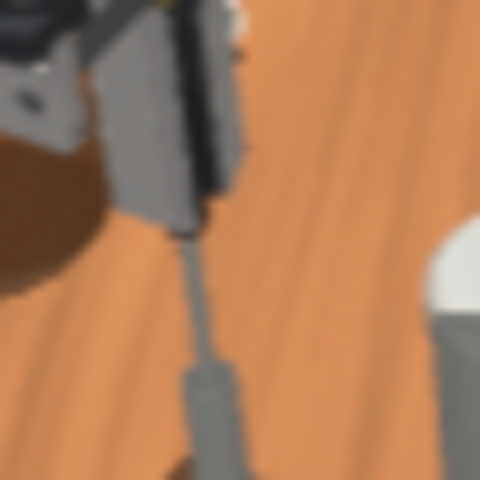

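The rod's tip now vanishes into the tube mouth at crop (208,362) with about zero force, so it has entered the bore. I'll push down.

>>> carry_out(slide=[[0, 0, -0.02], [0, 0, -0.05], [0, 0, -0.09], [0, 0, -0.13], [0, 0, -0.16], [0, 0, -0.185], [0, 0, -0.205], [0, 0, -0.22], [0, 0, -0.23], [0, 0, -0.235]], dr=[[0, 0, 0], [0, 0, 0], [0, 0, 0], [0, 0, 0], [0, 0, 0], [0, 0, 0], [0, 0, 0], [0, 0, 0], [0, 0, 0], [0, 0, 0]], gripper=[5, 5, 5, 5, 5, 5, 5, 5, 5, 5])

```text
clock: 7.9
eef_pos: [661.2, 22.1, 193.6]
eef_rot: [-3.142, -0.0, 2.777]
wrist_force: [-0.1, -0.3, -0.1]
finger_gap: 13.5
finger_force: 25.0
```

>>> carry_out(slide=[[0, 0, -0.004], [0, 0, -0.007], [0, 0, -0.01], [0, 0, -0.012], [0, 0, -0.014], [0, 0, -0.016], [0, 0, -0.018], [0, 0, -0.02], [0, 0, -0.02], [0, 0, -0.02]], dr=[[0, 0, 0], [0, 0, 0], [0, 0, 0], [0, 0, 0], [0, 0, 0], [0, 0, 0], [0, 0, 0], [0, 0, 0], [0, 0, 0], [0, 0, 0]], gripper=[5, 5, 5, 5, 5, 5, 5, 5, 5, 5])

```text
clock: 8.73
eef_pos: [661.4, 22.0, 190.0]
eef_rot: [3.141, 0.001, 2.777]
wrist_force: [-3.1, -0.1, 8.1]
finger_gap: 13.1
finger_force: 25.0
```

>>> carry_out(slide=[[0, 0, 0.003], [0, 0, 0.003], [0, 0, 0.003], [0, 0, 0.003], [0, 0, 0.003], [0, 0, 0.003], [0, 0, 0.003], [0, 0, 0.003], [0, 0, 0.003], [0, 0, 0.003]], dr=[[0, 0, 0], [0, 0, 0], [0, 0, 0], [0, 0, 0], [0, 0, 0], [0, 0, 0], [0, 0, 0], [0, 0, 0], [0, 0, 0], [0, 0, 0]], gripper=[15, 20, 25, 30, 40, 40, 40, 40, 40, 40])

```text
clock: 9.57
eef_pos: [661.2, 22.0, 189.6]
eef_rot: [-3.142, -0.0, 2.777]
wrist_force: [0.0, -1.1, 0.8]
finger_gap: 37.8
finger_force: 0.0
```

>>> carry_out(slide=[[0, 0, 0.02], [0, 0, 0.05], [0, 0, 0.1], [0, 0, 0.16], [0, 0, 0.24], [0, 0, 0.32], [0, 0, 0.4], [0, 0, 0.44], [0, 0, 0.46], [0, 0, 0.46]], dr=[[0, 0, 0], [0, 0, 0], [0, 0, 0], [0, 0, 0], [0, 0, 0], [0, 0, 0], [0, 0, 0], [0, 0, 0], [0, 0, 0], [0, 0, 0]], gripper=[40, 40, 40, 40, 40, 40, 40, 40, 40, 40])

```text
clock: 10.4
eef_pos: [661.3, 22.0, 305.9]
eef_rot: [3.141, 0.002, 2.777]
wrist_force: [0.9, -0.5, -1.0]
finger_gap: 37.5
finger_force: 0.0
```

>>> carry_out(slide=[[-0.02, -0.03, 0], [-0.06, -0.08, 0], [-0.11, -0.15, 0], [-0.16, -0.22, 0], [-0.21, -0.28, 0], [-0.26, -0.35, 0], [-0.31, -0.41, 0], [-0.35, -0.47, 0], [-0.38, -0.52, 0], [-0.4, -0.54, 0]], dr=[[0, 0, -0.003], [0, 0, -0.01], [0, 0, -0.02], [0, 0, -0.035], [0, 0, -0.05], [0, 0, -0.065], [0, 0, -0.08], [0, 0, -0.09], [0, 0, -0.097], [0, 0, -0.1]], gripper=[40, 40, 40, 40, 40, 40, 40, 40, 40, 40])

```text
clock: 11.23
eef_pos: [560.1, -114.6, 303.9]
eef_rot: [-3.141, -0.001, 2.145]
wrist_force: [-0.3, 0.5, 1.0]
finger_gap: 37.8
finger_force: 0.0
```

>>> carry_out(slide=[[-0.02, -0.03, 0], [-0.06, -0.08, 0], [-0.11, -0.15, 0], [-0.16, -0.22, 0], [-0.21, -0.28, -0.03], [-0.26, -0.35, -0.08], [-0.31, -0.42, -0.14], [-0.345, -0.48, -0.2], [-0.36, -0.5, -0.24], [-0.363, -0.506, -0.25]], dr=[[0, 0, -0.003], [0, 0, -0.01], [0, 0, -0.02], [0, 0, -0.035], [0, 0, -0.05], [0, 0, -0.065], [0, 0, -0.08], [0, 0, -0.097], [0, 0, -0.107], [0, 0, -0.11]], gripper=[40, 40, 40, 40, 40, 40, 40, 40, 40, 40])

```text
clock: 12.07
eef_pos: [469.5, -240.0, 240.2]
eef_rot: [-3.139, -0.001, 1.454]
wrist_force: [0.4, -0.3, -0.4]
finger_gap: 37.6
finger_force: 0.0
```

Run:
```python
from h import *
from cell import *
import cv2
T=[]
for n,x,y,w in(("side",245,115,80),("top",270,170,80),("side",180,165,60)):
    im=camera(n)[y:y+w,x:x+w,::-1];s=266/w
    r=cv2.resize(im,(266,266),interpolation=cv2.INTER_CUBIC)
    for k in range(0,w,10):
        p=int((k+.5)*s)
        cv2.putText(r,str(x+k),(p-8,10),0,.3,(0,255,0),1);cv2.putText(r,str(y+k),(2,p+3),0,.3,(0,255,0),1)
    T.append(r)
cv2.imwrite("pics/s1.png",np.hstack(T))
s=read_state();print(s["eef_pos"],s["eef_rot"])
```

```text
[ 470.8109186  -239.16404836  242.44148988] [ 3.14145584e+00 -6.99016493e-05  1.45994304e+00]
```

View pics/s1.png

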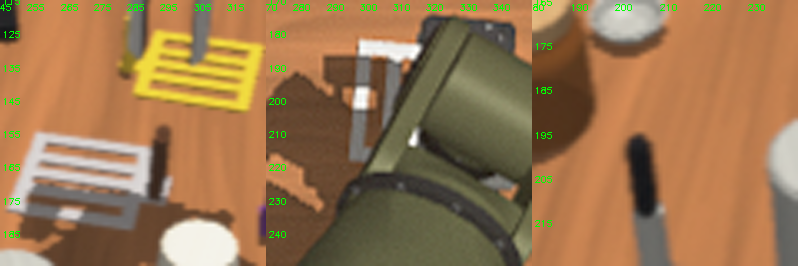

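The third crop shows the tester home, with its handle on the rim at (205,212). The side crop shows the stencil handle at about (292,160), below the open fingers. Descending to grasp.

>>> carry_out(slide=[[0, 0, -0.03], [0, 0, -0.09], [0, 0, -0.17], [0, 0, -0.25], [0, 0, -0.33], [0, 0, -0.4], [0, 0, -0.45], [0, 0, -0.48], [0, 0, -0.492], [0, 0, -0.492]], dr=[[0, 0, 0], [0, 0, 0], [0, 0, 0], [0, 0, 0], [0, 0, 0], [0, 0, 0], [0, 0, 0], [0, 0, 0], [0, 0, 0], [0, 0, 0]], gripper=[40, 40, 40, 40, 40, 40, 40, 40, 40, 40])

```text
clock: 13.05
eef_pos: [470.6, -239.2, 119.0]
eef_rot: [-3.141, -0.0, 1.458]
wrist_force: [-0.3, 0.2, 0.3]
finger_gap: 37.4
finger_force: 0.0
```

>>> carry_out(slide=[[0, 0, 0], [0, 0, 0], [0, 0, 0], [0, 0, 0], [0, 0, 0], [0, 0, 0], [0, 0, 0], [0, 0, 0], [0, 0, 0], [0, 0, 0]], dr=[[0, 0, 0], [0, 0, 0], [0, 0, 0], [0, 0, 0], [0, 0, 0], [0, 0, 0], [0, 0, 0], [0, 0, 0], [0, 0, 0], [0, 0, 0]], gripper=[33, 29, 25, 21, 18, 15, 12, 8, 5, 5], newtons=10)

```text
clock: 13.88
eef_pos: [470.5, -239.5, 119.2]
eef_rot: [3.142, 0.0, 1.457]
wrist_force: [-0.9, 0.5, 2.4]
finger_gap: 12.0
finger_force: 10.0
```

>>> carry_out(slide=[[0, 0, 0], [0, 0, 0], [0, 0, 0], [0, 0, 0]], dr=[[0, 0, 0], [0, 0, 0], [0, 0, 0], [0, 0, 0]], gripper=[5, 5, 5, 5], newtons=45)

```text
clock: 14.22
eef_pos: [470.5, -239.5, 119.3]
eef_rot: [3.141, 0.0, 1.457]
wrist_force: [-0.7, 0.4, 3.8]
finger_gap: 11.7
finger_force: 45.0
```

>>> carry_out(slide=[[0, 0, 0.02], [0, 0, 0.06], [0, 0, 0.13], [0, 0, 0.22], [0, 0, 0.33], [0, 0, 0.45], [0, 0, 0.57], [0, 0, 0.67], [0, 0, 0.74], [0, 0, 0.76]], dr=[[0, 0, 0], [0, 0, 0], [0, 0, 0], [0, 0, 0], [0, 0, 0], [0, 0, 0], [0, 0, 0], [0, 0, 0], [0, 0, 0], [0, 0, 0]], gripper=[5, 5, 5, 5, 5, 5, 5, 5, 5, 5])

```text
clock: 15.05
eef_pos: [470.7, -239.6, 313.0]
eef_rot: [3.137, 0.002, 1.457]
wrist_force: [0.5, -0.0, -0.9]
finger_gap: 11.6
finger_force: 45.0
```

>>> carry_out(slide=[[0, 0.02, 0], [0, 0.06, 0], [0, 0.13, 0], [0, 0.22, 0], [0, 0.33, 0], [0, 0.45, 0], [0, 0.58, 0], [0, 0.71, 0], [0, 0.84, 0], [0, 0.95, 0]], dr=[[0, 0, 0], [0, 0, 0], [0, 0, 0], [0, 0, 0], [0, 0, 0], [0, 0, 0], [0, 0, 0], [0, 0, 0], [0, 0, 0], [0, 0, 0]], gripper=[5, 5, 5, 5, 5, 5, 5, 5, 5, 5])

```text
clock: 15.88
eef_pos: [469.4, 0.7, 307.7]
eef_rot: [-3.139, -0.0, 1.458]
wrist_force: [1.0, 0.3, -0.8]
finger_gap: 11.8
finger_force: 45.0
```

>>> carry_out(slide=[[0.005, 0.12, 0], [0.01, 0.25, 0], [0.02, 0.38, 0], [0.03, 0.51, 0], [0.04, 0.64, 0], [0.05, 0.77, 0], [0.05, 0.88, 0], [0.05, 0.96, 0], [0.05, 1, 0], [0.05, 1, 0]], dr=[[0, 0, 0.002], [0, 0, 0.005], [0, 0, 0.01], [0, 0, 0.015], [0, 0, 0.02], [0, 0, 0.025], [0, 0, 0.03], [0, 0, 0.035], [0, 0, 0.037], [0, 0, 0.037]], gripper=[5, 5, 5, 5, 5, 5, 5, 5, 5, 5])

```text
clock: 16.72
eef_pos: [482.1, 249.6, 307.7]
eef_rot: [-3.139, 0.0, 1.692]
wrist_force: [0.3, -0.4, -0.6]
finger_gap: 11.7
finger_force: 45.0
```

>>> carry_out(slide=[[0, 0.03, 0], [0, 0.08, 0], [0, 0.12, 0], [0, 0.135, -0.02], [0, 0.136, -0.06], [0, 0.136, -0.12], [0, 0.136, -0.18], [0, 0.136, -0.23], [0, 0.136, -0.26], [0, 0.136, -0.26]], dr=[[0, 0, 0], [0, 0, 0], [0, 0, 0], [0, 0, 0], [0, 0, 0], [0, 0, 0], [0, 0, 0], [0, 0, 0], [0, 0, 0], [0, 0, 0]], gripper=[5, 5, 5, 5, 5, 5, 5, 5, 5, 5])

```text
clock: 17.55
eef_pos: [482.5, 281.5, 242.0]
eef_rot: [-3.139, 0.001, 1.689]
wrist_force: [0.8, 0.5, -0.4]
finger_gap: 12.0
finger_force: 45.0
```

Run:
```python
from h import *
from cell import *
import cv2
T=[]
for n,x,y,w in(("side",185,265,119),("top",85,145,100)):
    im=camera(n); cv2.imwrite(f"pics/{n}_raw1.png",im[:,:,::-1])
    im=im[y:y+w,x:x+w,::-1];s=400/w
    r=cv2.resize(im,(400,400),interpolation=cv2.INTER_CUBIC)
    for k in range(0,w,10):
        p=int((k+.5)*s)
        cv2.putText(r,str(x+k),(p-8,10),0,.3,(0,255,0),1);cv2.putText(r,str(y+k),(2,p+3),0,.3,(0,255,0),1)
    T.append(r)
cv2.imwrite("pics/c1.png",np.hstack(T))
s=read_state();print(s["eef_pos"],s["eef_rot"],s["wrist_force"],s["clock"],s["finger_gap"])
```

```text
[483.07571571 281.89488459 244.2165409 ] [-3.14150316e+00  4.30842510e-05  1.68950668e+00] [0.13409663 0.15170799 0.02177445] 17.65 11.635501488215185
```

View pics/c1.png

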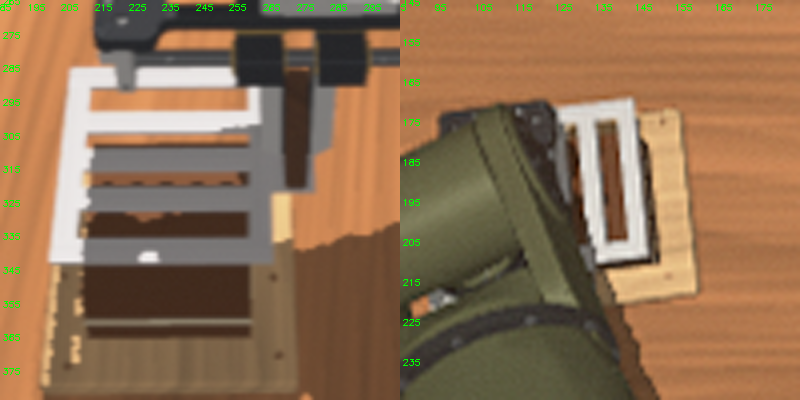

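The stencil is held level above the cake. I can see three of its corners in the side view, (205.3,284.7), (198.8,342.7) and (265.4,342.5), and two in the top view, (142.5,169.3) and (146.2,209). I'll refine them to subpixel and compare with the prediction.

Run:
```python
from h import *
import cv2
def corners(n,P,win=3):
    g=cv2.cvtColor(cv2.imread(f"pics/{n}.png"),cv2.COLOR_BGR2GRAY)
    c=cv2.cornerSubPix(g,np.float32(P).reshape(-1,1,2),(win,win),(-1,-1),(3,50,.01)).reshape(-1,2)
    return c
def model(v,sg,w,z):
    c,s=np.cos(v[2]),np.sin(v[2]);q=np.array(sg)*w/2
    return np.c_[q@np.array([[c,s],[-s,c]])+v[:2],np.full(len(q),z)]
def fit(name,obs,w,z,v0,tz=False):
    for sel in (["side"],["top"],["side","top"]):
        f=lambda v:np.concatenate([(proj(n,model(v,obs[n][0],w,v[3] if tz and len(v)>3 else z))-obs[n][1]).ravel() for n in sel if n in obs])
        r=least_squares(f,v0+([z] if tz and len(sel)==2 else []));print(name,sel,r.x.round(3),r.fun.round(2))
st={"side":([(1,-1),(1,1),(-1,1)],corners("side_raw1",[(205.3,284.7),(198.8,342.7),(265.4,342.5)])),
    "top":([(1,-1),(-1,-1)],corners("top_raw1",[(142.5,169.25),(146.25,209)]))}
print(st)
fit("sten",st,110,128.1,[550.,290,.12],True)
ss=[(1,-1),(-1,-1),(-1,1),(1,1)];ts=[(1,1),(1,-1),(-1,-1),(-1,1)]
bd={"side":(ss,corners("side0",[(204.1,309.6),(270.4,309.6),(272.6,378.4),(197.2,379.4)])),"top":(ts,corners("top0",[(107.7,178.1),(154.6,171.9),(159.05,217.4),(111.9,224.1)]))}
print(bd)
fit("board",bd,140,15,[550.,290,.12])
ck={"side":(ss,corners("side0",[(213,307.4),(258.8,307.4),(258.8,353.2),(209.2,353.2)])),"top":(ts,corners("top0",[(112.65,182.1),(144.2,177.7),(148,210),(114.9,211.6)]))}
print(ck)
fit("cake",ck,90,65,[550.,290,.12])
```

```text
{'side': ([(1, -1), (1, 1), (-1, 1)], array([[205.64471, 284.6811 ],
       [201.62178, 342.8089 ],
       [265.4    , 342.5    ]], dtype=float32)), 'top': ([(1, -1), (-1, -1)], array([[142.4157 , 169.21588],
       [149.11728, 210.26503]], dtype=float32))}
sten ['side'] [5.46894e+02 2.91036e+02 1.25000e-01] [ 0.21  0.07 -1.74 -0.03  1.55 -0.23]
sten ['top'] [5.44040e+02 2.84719e+02 1.83000e-01] [ 0.2   1.06 -0.2  -1.03]
sten ['side', 'top'] [5.48389e+02 2.86709e+02 1.33000e-01 1.19439e+02] [ 0.1   0.81 -1.21  0.    1.14 -0.73  1.26  1.   -1.15 -1.02]
{'side': ([(1, -1), (-1, -1), (-1, 1), (1, 1)], array([[203.30331, 310.58453],
       [269.75015, 309.36935],
       [272.36893, 378.6054 ],
       [197.27467, 379.26376]], dtype=float32)), 'top': ([(1, 1), (1, -1), (-1, -1), (-1, 1)], array([[107.91513 , 178.4941  ],
       [153.20737 , 171.66293 ],
       [158.4748  , 217.4762  ],
       [112.373314, 223.60284 ]], dtype=float32))}
board ['side'] [5.50085e+02 2.91950e+02 1.32000e-01] [-0.51 -1.04  0.7  -0.84  1.06  0.39 -1.24  0.83]
board ['top'] [5.51102e+02 2.89823e+02 1.35000e-01] [
[... 254 characters left out ...]
, array([[211.7777 , 309.35794],
       [258.77914, 309.52585],
       [259.00595, 353.68103],
       [208.74673, 355.13666]], dtype=float32)), 'top': ([(1, 1), (1, -1), (-1, -1), (-1, 1)], array([[112.65    , 182.1     ],
       [142.73827 , 176.907   ],
       [149.57716 , 210.39546 ],
       [115.055504, 212.45671 ]], dtype=float32))}
cake ['side'] [5.49432e+02 2.94389e+02 1.32000e-01] [ 0.18 -0.39 -0.21 -1.25  0.4   1.03 -0.38  0.31]
cake ['top'] [5.49223e+02 2.87331e+02 1.40000e-01] [-0.08  0.22  1.27  0.91 -1.97 -1.84  0.78  0.75]
cake ['side', 'top'] [5.49514e+02 2.92180e+02 1.34000e-01] [ 0.31 -1.37 -0.18 -2.34  0.56 -0.27 -0.11 -0.87 -1.7   0.03 -0.32  0.89
 -3.76 -1.83 -1.04  0.58]
```

>>> carry_out(slide=[[0, 0, -0.02], [0, 0, -0.05], [0, 0, -0.08], [0, 0, -0.11], [0, 0, -0.14], [0, 0, -0.165], [0, 0, -0.18], [0, 0, -0.188], [0, 0, -0.19], [0, 0, -0.19]], dr=[[0, 0, 0], [0, 0, 0], [0, 0, 0], [0, 0, 0], [0, 0, 0], [0, 0, 0], [0, 0, 0], [0, 0, 0], [0, 0, 0], [0, 0, 0]], gripper=[5, 5, 5, 5, 5, 5, 5, 5, 5, 5])

```text
clock: 18.48
eef_pos: [483.0, 282.1, 196.7]
eef_rot: [3.141, -0.0, 1.69]
wrist_force: [0.2, -0.7, -0.5]
finger_gap: 11.5
finger_force: 45.0
```

```bash
cat > icp.py <<'E'
from h import *
import cv2
from scipy.ndimage import map_coordinates, gaussian_filter
def pose(v,q,z):
    c,s=np.cos(v[2]),np.sin(v[2]);return np.c_[q@np.array([[c,s],[-s,c]])+v[:2],np.full(len(q),z)]
def icp(src,w,z,v,sel,R=3.,lim=None):
    """src {cam:image}; sel {cam:[(a,b,t0,t1)...]} edges between corner signs; strongest-gradient search along normals"""
    v=np.array(v,float)
    for it in range(12):
        r=max(1.5,R*.8**it);A=[]
        for n,im in src.items():
            for a,b,t0,t1 in sel[n]:
                t=np.linspace(t0,t1,40)[:,None];q=(np.array(a)*(1-t)+np.array(b)*t)*w/2
                p=proj(n,pose(v,q,z));d=p[-1]-p[0];nn=np.array([-d[1],d[0]])/np.hypot(*d)
                s=np.arange(-r,r+.01,.1);S=p[:,None]+s[None,:,None]*nn
                g=sum(np.abs(np.gradient(map_coordinates(im[...,k],[S[...,1],S[...,0]],order=1),axis=1)) for k in range(3))
                g=gaussian_filter(g,(0,2));k=g.argmax(1);ok=(g.max(1)>1.5*np.median(g,1))&(k>1)&(k<len(s)-2)
                o=p+s[k][:,None]*nn
                A.append((n,q[ok],o[ok],nn))
        f=lambda u:np.concatenate([(proj(n,pose(u,q,z))-o)@nn for n,q,o,nn in A])
        rr=least_squares(f,v,loss="soft_l1",f_scale=.3);v=rr.x
    return v,np.abs(f(v)),[round(float(np.median((proj(n,pose(v,q,z))-o)@nn)),2) for n,q,o,nn in A],[len(a[1]) for a in A]
def load(p): return gaussian_filter(cv2.imread(p).astype(float),(.4,.4,0))
def report(nm,src,w,z,v,sel):
    for k in [[c] for c in src]+[list(src)]:
        try:
            x,e,m,c=icp({n:src[n] for n in k},w,z,v,sel);print(nm,k,x[:2].round(1),x[2].round(4),"med err px",np.median(e).round(2),m,c)
        except Exception as ex: print(nm,k,ex)
E
python3 - <<'E'
from icp import *
from cell import *
for n in("side","top"): cv2.imwrite(f"pics/{n}_raw2.png",camera(n)[:,:,::-1])
s=read_state();print(s["eef_pos"],s["eef_rot"],s["wrist_force"])
PP,PM,MM,MP=(1,1),(1,-1),(-1,-1),(-1,1)
E0={"side":load("pics/side0.png"),"top":load("pics/top0.png")}
# board: edges whose top outline is unambiguous
report("board",E0,140,15,[550,290,.122],{"side":[(PM,MM,.05,.95),(PM,PP,.05,.95),(MM,MP,.05,.95)],"top":[(PP,PM,.05,.95),(PP,MP,.05,.95)]})
report("cake",E0,90,65,[550,290,.122],{"side":[(PM,PP,.05,.95),(MM,MP,.05,.95),(PP,MP,.05,.95)],"top":[(PP,PM,.05,.95),(PP,MP,.05,.95),(PM,MM,.1,.9),(MM,MP,.1,.9)]})
z=s["eef_pos"][2]-119.2+3
E2={"side":load("pics/side_raw2.png"),"top":load("pics/top_raw2.png")}
report("stencil",E2,110,z,[550,290,.122],{"side":[(PM,PP,.05,.95),(PP,MP,.05,.95)],"top":[(PM,MM,.05,.95)]})
T=[]
for n,x,y,w in(("side",185,265,119),("top",85,145,100)):
    im=cv2.imread(f"pics/{n}_raw2.png")[y:y+w,x:x+w];k=400/w;r=cv2.resize(im,(400,400),interpolation=cv2.INTER_CUBIC)
    for zz in(z,z-3):
        p=((proj(n,pose([549.6,290,.122],np.array([PP,PM,MM,MP])*55.,zz))-[x,y]+.5)*k).astype(np.int32)
        cv2.polylines(r,[p],True,(0,255,0) if zz==z else (255,0,0),1)
    T.append(r)
cv2.imwrite("pics/c2.png",np.hstack(T))
E
```

```text
[483.07940885 282.10451502 196.9791022 ] [ 3.14103872e+00 -2.05293879e-04  1.68976338e+00] [ 0.228145   -0.10136532 -0.58847013]
board ['side'] [549.2 288.3] 0.115 med err px 0.49 [-0.0, 0.33, -0.86] [11, 23, 15]
board ['top'] [550.4 288.6] 0.1264 med err px 0.17 [-0.03, 0.02] [16, 38]
board ['side', 'top'] [549.7 288.3] 0.1249 med err px 0.33 [0.11, 0.62, -0.75, 0.17, -0.05] [12, 23, 17, 14, 37]
cake ['side'] [549.9 291.6] 0.1221 med err px 0.11 [0.2, -0.4, 0.0] [18, 11, 37]
cake ['top'] [551.3 290.3] 0.1245 med err px 0.2 [-0.2, 0.19, -0.2, -0.5] [27, 25, 21, 17]
cake ['side', 'top'] [550.3 291.2] 0.125 med err px 0.3 [0.4, -0.1, -0.2, 0.1, 0.5, 0.2, -0.9] [18, 11, 38, 27, 24, 26, 9]
stencil ['side'] [549.5 292. ] 0.1183 med err px 0.0 [-0.0, -0.0] [3, 32]
stencil ['top'] [-7725.   -724.6] 0.122 med err px nan [nan] [0]
stencil ['side', 'top'] [549.8 291.7] 0.1148 med err px 0.21 [-0.0, -0.21, 0.49] [3, 32, 36]
  return _methods._mean(a, axis=axis, dtype=dtype,
  ret = ret.dtype.type(ret / rcount)
```

View pics/c2.png

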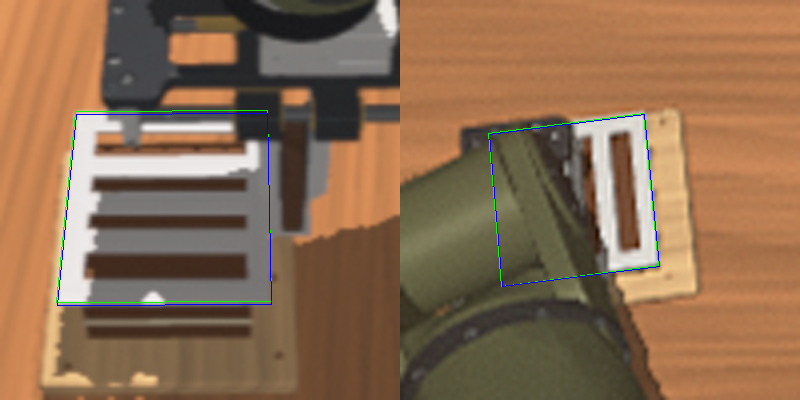

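The predicted outline matches the plate's edges in both views. Measured in the same camera, the stencil is centred on the cake to about 1 mm and 0.3°. I'll make a last small correction and settle.

>>> carry_out(slide=[[0.002, 0, -0.004], [0.002, 0, -0.007], [0.002, 0, -0.008], [0.002, 0, -0.008], [0.002, 0, -0.008], [0.002, 0, -0.008], [0.002, 0, -0.008], [0.002, 0, -0.008], [0.002, 0, -0.008], [0.002, 0, -0.008]], dr=[[0, 0, 0.0006], [0, 0, 0.0006], [0, 0, 0.0006], [0, 0, 0.0006], [0, 0, 0.0006], [0, 0, 0.0006], [0, 0, 0.0006], [0, 0, 0.0006], [0, 0, 0.0006], [0, 0, 0.0006]], gripper=[5, 5, 5, 5, 5, 5, 5, 5, 5, 5])

```text
clock: 19.42
eef_pos: [483.5, 282.1, 194.7]
eef_rot: [3.142, -0.0, 1.694]
wrist_force: [0.1, 0.3, -1.5]
finger_gap: 11.8
finger_force: 45.0
```

Run:
```python
from cell import *
s=read_state();print(s["eef_pos"],s["eef_rot"],s["wrist_force"],abs(s["qd"]).max(),s["finger_force"])
if abs(s["qd"]).max()<.01 and abs(s["wrist_force"]).max()<4: print(sign_off())
```

```text
[483.46913597 282.0703296  194.6560462 ] [ 3.14158238e+00 -1.54387922e-05  1.69361480e+00] [ 0.12805655  0.28590508 -1.52314182] 0.001515832103828906 44.9979829788208
the job is handed in; nothing more can be done
None
```

The job is handed in at about 19 s: the tester sits home in its tube, and the stencil is held still about 10 mm above the cake, level and centred to about 1 mm by the last camera check.

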